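# Load a sample vial and wind it into the reader

## Robot

A 7-joint arm with a two-finger parallel gripper is mounted at the origin on the work surface. World frame = base frame: x ahead of the robot, y to its left, z up, the work surface at z = 0. Lengths are in m, angles in rad, forces in N, time in s.
With the tool pointing down it reaches from about 0.4 to 0.875 m from the base axis. Payload 6.5 kg.
Tool frame: the origin (TCP) lies midway between the tips of the shut fingers; the grasp point (between the pads) lies 19 mm behind it (manip.tcp_to_grasp is the distance from the TCP to the grasp point, in m); z points along the fingers, y is the line along which they close (so a half turn about z gives the same grasp; the last joint's range is limited). The gripper opens to 85 mm and grips with 20 to 120 N. Pads are 22 mm wide; open, the fingers measure 114 mm over their backs; the gripper's body (76 mm by 85 mm) begins 54 mm behind the grasp point. The pads swing forward as they close: fully open they stand 13 mm farther back than shut.
Start: joints at [1.134, 0.536, -0.004, 1.538, 0.003, 1.067, -0.071], TCP at [0.236, -0.606, 0.231] pointing down, gripper open.
Joint ranges: [-2.7, 2.7], [-0.37, 2.16], [-1.27, 1.26], [0.24, 2.4], [-1.31, 4.45], [0.19, 1.91], [-2.76, 2.76]. Speed limits (rad/s): [2.39, 2.39, 3.14, 3.14, 3.14, 3.14, 3.14].

## Interface

Orientations are given as a rotation vector (axis times angle).
In Python, from rig import manip gives the robot as it stands. The module is installed in compiled form; this text tells all that it offers.
- The arm moves only by the shell command python3 -m inch 'ROWS'. ROWS is JSON, a list of rows, each a list of 3 entries, a list of its own where there are three numbers: the turn, a rotation vector about the tool's x, y, z in units of 4 degrees (1.0 is 4 degrees), then the shift along the tool's x, y, z in units of 30 mm (1.0 is 30 mm), then the opening, from -1 (shut) to 1 (fully open), so that 0 is half open. A call has 1 to 12 rows; each row shifts and turns the commanded pose from where the row before left it, along the tool's axes as they then stand; what a row does not reach is not made up. A row lasts 1/12 s, in which the tool goes at most 41.7 mm and 7.16 degrees, less where a joint would pass 70% of its speed; a pose out of reach is approached as far as the arm can. A call with a number of a shift or a turn outside -1 to 1 is refused whole. A call with a gripper value outside its range is refused whole. The fingers move at their own pace and stop on an object; the grip force is fixed at half the most. Time passes only in rows, so rows that do not move let the fingers close. It gives the time, the measured TCP pose, the force, the opening and the grip force at its end, in the units of the state.
- manip.state(): the state, without advancing time (a new reading comes with each control period).
- manip.grab_frame(name): name is "scene" or "top" or "wrist"; returns the picture (400x640x3 uint8, blue, green, red); there is no depth.
- manip.calibration(name): a dict with "K" (3x3 intrinsics, pixels), "rvec" (rotation vector, rad) and "tvec" (3), from world to camera coordinates, as OpenCV has them. Camera axes: x right, y down, z forward; pixel columns grow to the right and rows downward; lengths in m; the calibration is good to about 2 mm. A picture is of the moment at which its call begins: read the wrist's pose just before it. calibration takes no time and is no camera call; for the wrist camera it gives the pose at the moment of the call.
- manip.job_done(): hands the job in; it is judged then, once.
The state is a dict: "time_s": time; "qpos": joint angles; "joint_vel": joint speeds; "tau": joint torques, N m; "tool_pos": TCP position; "eef_rot": TCP orientation; "force": force on the tool from outside, world axes, zero at the start; "moment": the same for the moment, N m; "opening": finger opening in m; "grasp_force": force on a finger pad.
Only numpy, scipy, OpenCV 4.12 (cv2) and the standard library are available. Lean on these libraries where they do the work, as an engineer would, in place of code of your own. Each camera call takes 0.05 s, during which the arm holds its last target. There are 200 camera calls.

## Task

Take the capped sample vial from the rack and stand it fully down in the socket of the reader's tray, let go of it, and then wind the tray fully home under the hood by rolling the reader's thumbwheel away from the robot with a fingertip. Move the tray only by its wheel, not by pushing the tray or the vial, work gently on the reader (never more than 16 N), and leave the other things as they stand.

Things in the scene. Friction and masses are not known exactly. Their poses are not given: they have to be found in the camera images.
- vial: the sample vial to load: straight upright cylinder, 22 mm diameter, 45 mm tall, about 35 g, white body with a flat grey cap of the same diameter (the top 15 mm), foot bevelled 2.5 mm. Origin: centre of its underside, z up. It stands 12 mm deep in one of the rack's three wells (any of them), its top about 63 mm above the bench.
- tall_bottle: another container in the rack, to be left alone: 22 mm diameter, 72 mm tall with a narrow neck. Origin: centre of its underside.
- low_cup: another container in the rack, to be left alone: 22 mm diameter with a 28 mm rim on top, only 27 mm tall. Origin: centre of its underside.
- rack: fixed blue plastic block 50 x 180 x 30 mm (x, y, z of its own axes) with three wells of 25 mm diameter, 12 mm deep, in a row along its y at -60, 0 and +60 mm. Origin: centre of its underside.
- reagent_bottle: loose reagent bottle on the bench, 56 mm diameter, 100 mm tall, to be left alone. Origin: centre of its underside.
- reader: fixed white vial reader, 260 x 170 mm (its x, y), flat deck 60 mm above the bench. Origin: centre of its underside; own +x points away from the robot along the tray's travel, +y left, z up. Left half: sunk tray (centre line y = +36 mm) running into a hood. Right half: the thumbwheel; behind it, from x = +55 mm, a console 90 mm high. More than 16 N of the robot on any part of it, wheel and tray included, is damage.
- hood_front (a point): middle of the hood's front edge, at deck height. Hood: clear roof on grey side walls, reader x -38 to +22 mm, y 0 to 72 mm, top 121 mm above the bench, opening under its roof up to 115 mm.
- wheel_slot (a point): point on the reader's deck (60 mm above the bench) under the middle of the thumbwheel: dark ribbed rubber disc, radius 16 mm, 10 mm wide, axle along the reader's y, poking up through the deck. Its crown stands 4 to 13 mm above this point: it differs by reader, is not measured and must be found by touch. It is sprung: sinks 1 mm per 5 N, at most 5 mm (do not press on to the deck).
- thumbwheel (a joint): turn of the wheel (rad), 0 = tray fully out; grows as its top rolls towards the reader's +x, winding the tray in 1 mm per 1 mm of rim (16 mm per rad). Turning takes about 4 N along the rim: a fingertip pressing under about 6 N slips; 7 to 10 N drives; at the stop it slips too. It stays where left. Tray and vial sit and rock up to 5 degrees out of level with its springing: normal. The whole travel takes several strokes, fingertip lifted in between.
- tray (a joint): grey tray plate 70 x 62 x 14 mm, its top about flush with the deck (60.5 mm above the bench), with one round socket in its middle; not to be pushed by hand. Value: how far it is wound in (m): 0 fully out, 0.045 fully home against its stop. At the start 0 to 0.008.
- socket (a point): centre of the floor of the tray's socket: 26 mm diameter, 10 mm deep with a 2 mm chamfer at the mouth, floor 51 mm above the bench. The seated vial's origin comes to this point, its top 96 mm above the bench. With the tray out, the hood's front edge is 24 to 32 mm behind (+x) the socket's centre; the sides (reader's y) are free up to 100 mm away above the deck.
Not all that is in view belongs to the job. What is shaped like the vial but orange is not meant.

How it is judged:
By the outcome, as a careful person would: the job done as asked, in the order asked, and still so for the second after the job is handed in, with the robot touching nothing.
It also fails if it takes over 64 s, if anything falls off the work surface, if the arm or the gripper's body presses on something with over 40 N, if the wrist force passes 120 N, or if a joint passes its speed limit or range.

## Working session

There is one attempt and no reset: what is moved stays moved. The work goes in short steps, Python scripts to look and compute and a shell command to move; the robot and the scene stay as the last step left them, time stands still between calls to the robot, and variables do not carry over. Pictures are saved under pics/ and viewed, at most 10 in all, crops included, and the job is handed in when it is done.

```bash
mkdir -p pics
cat > h.py <<'E'
import numpy as np, cv2
from rig import manip
from scipy.spatial.transform import Rotation as R
def cal(n):
    c=manip.calibration(n); return np.array(c["K"],float),R.from_rotvec(np.array(c["rvec"]).ravel()).as_matrix(),np.array(c["tvec"],float).ravel()
def ray(n,uv,c=None):
    K,Rm,t=c or cal(n); d=Rm.T@np.linalg.inv(K)@np.array([uv[0],uv[1],1.]); return -Rm.T@t,d
def onz(n,uv,z,c=None):
    o,d=ray(n,uv,c); return o+d*(z-o[2])/d[2]
def tri(rays):
    A=np.zeros((3,3));b=np.zeros(3)
    for o,d in rays:
        d=d/np.linalg.norm(d);P=np.eye(3)-np.outer(d,d);A+=P;b+=P@o
    x=np.linalg.solve(A,b); return x,[float(np.linalg.norm(np.cross(x-o,d/np.linalg.norm(d)))) for o,d in rays]
def proj(n,p,c=None):
    K,Rm,t=c or cal(n); q=K@(Rm@np.array(p)+t); return q[:2]/q[2]
def st():
    s=manip.state(); print(round(s["time_s"],2),np.round(s["tool_pos"],4),np.round(R.from_rotvec(s["eef_rot"]).as_matrix(),3).tolist(),"F",np.round(s["force"],1),s["opening"],s["grasp_force"]); return s
E
python3 - <<'E'
from h import *
st()
for n in("scene","top","wrist"):
    i=manip.grab_frame(n); cv2.imwrite(f"pics/{n}0.png",i); K,Rm,t=cal(n); print(n,np.round(-Rm.T@t,3),np.round(Rm[2],2),K[0,0])
a=cv2.imread("pics/scene0.png");b=cv2.imread("pics/top0.png")
E
```

```text
0.0 [ 0.2353 -0.6052  0.2304] [[0.932, 0.362, -0.001], [0.362, -0.932, 0.002], [-0.0, -0.002, -1.0]] F [-0.3  0.3 -0.2] 0.08543529784502427 0.0
scene [1.044 0.29  0.509] [-0.71 -0.26 -0.65] 363.1275316971512
top [0.453 0.079 0.889] [ 0.07  0.02 -1.  ] 452.05415770207355
wrist [ 0.306 -0.579  0.373] [-0.28 -0.11 -0.95] 283.89045417433357
```

View pics/scene0.png

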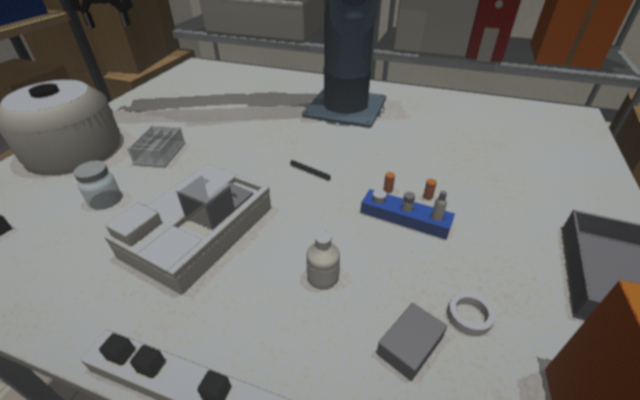

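View pics/top0.png

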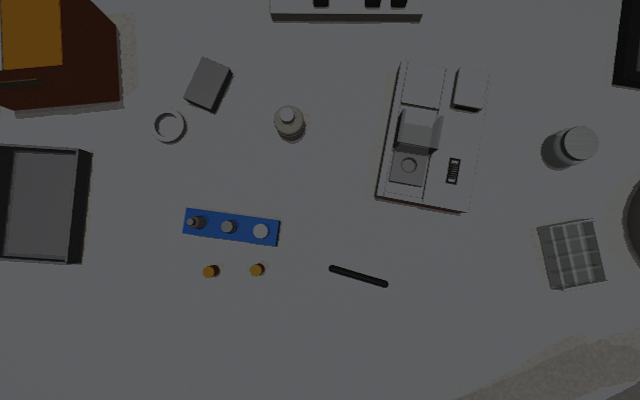

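Candidates for the vial: the container in the middle well, top (228,227) and scene (409,201), is white with a grey cap. The tall bottle is at top (196,222), the low cup at top (261,231). Orange decoys are at top (210,271) and (257,269). I choose the middle well and check it in a close crop. The reader has its socket at top (408,165) and its wheel at (453,171).

Run:
```python
import cv2,numpy as np
a=cv2.imread("pics/scene0.png");b=cv2.imread("pics/top0.png")
def cr(i,x,y,w,h,s,g=1.0):
    return cv2.resize(np.clip(i[y:y+h,x:x+w]*g,0,255).astype('uint8'),None,fx=s,fy=s,interpolation=cv2.INTER_CUBIC)
c=np.zeros((600,800,3),'uint8')
# top rack (175,195,125x60) scale 3.2 ; reader top (365,55,133x166)... 
def put(im,x,y): c[y:y+im.shape[0],x:x+im.shape[1]]=im
put(cr(b,180,200,100,50,4,1.8),0,0)
put(cr(a,355,165,100,75,4,1.3),0,200)
put(cr(b,370,120,100,100,4,1.8),400,0)
put(cr(a,170,160,100,50,4,1.3),400,400)
cv2.imwrite("pics/c1.png",c)
```

```text
(no output)
```

View pics/c1.png

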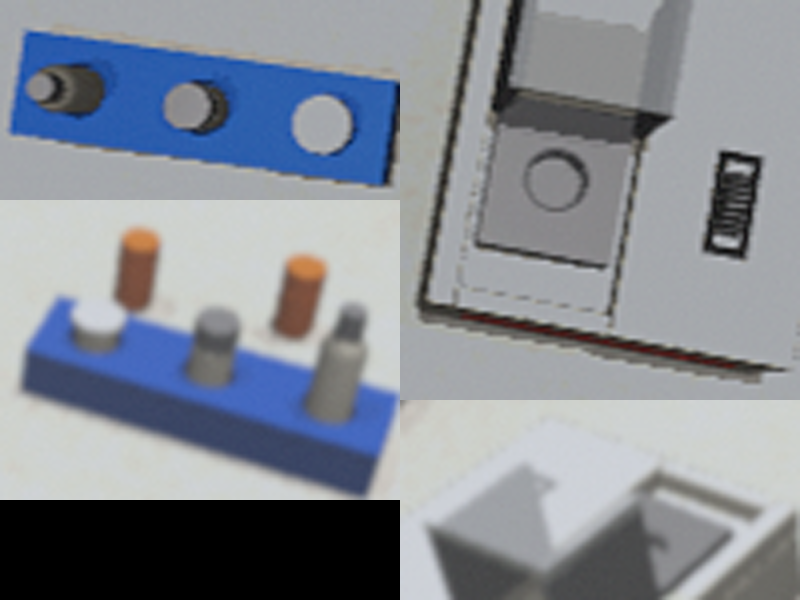

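The crop shows the middle-well container is white with a grey cap, so it is the vial (top cap centre about (227.5,226.5), scene (409.5,195.5)). Socket rim centre is top (409,165), and the wheel slot centre is top (453.3,171.3).

Run:
```python
from h import *
T=lambda x,y:((x-400)/4+370-.0,y/4+120)
print("vial",tri([ray("top",(227.5,226.5)),ray("scene",(409.4,195.5))]), onz("top",(227.5,226.5),.063))
soc=onz("top",T(556,180),.0605); wh=onz("top",T(733,205),.060); print("soc",soc,"wheel",wh)
for a,b in (((477,244),(605,267)),((497,125),(477,244)),((722,152),(704,253)),((762,157),(744,259)),((704,253),(744,259)),((640,140),(605,325)),((420,308),(785,370)),((420,308),(478,0))):
    p=onz("top",T(*a),.06);q=onz("top",T(*b),.06);print(a,b,np.degrees(np.arctan2(*(q-p)[1::-1])),np.linalg.norm(q-p))
# rack yaw, blue mask
i=cv2.imread("pics/top0.png").astype(int); m=((i[:,:,0]-i[:,:,2])>50).astype('uint8')
c=max(cv2.findContours(m,0,2)[0],key=cv2.contourArea); bx=cv2.boxPoints(cv2.minAreaRect(c)); 
for p in bx: print(p,onz("top",p,.03))
for n,u in(("bottle",(290,122)),("orange",(257,269)),("orange2",(210,271)),("jar",(578,143))): print(n,onz("top",u,.05))
for p in ([0.235,-.605,.1],[.5,.1,.1]): print(proj("wrist",p))
```

```text
vial (array([0.45966264, 0.26414271, 0.0591441 ]), [0.0011787082886857959, 0.0011787082886857583]) [0.45986663 0.2621044  0.063     ]
soc [ 0.57798393 -0.06953877  0.0605    ] wheel [ 0.56750383 -0.15073502  0.06      ]
(477, 244) (605, 267) -99.5210754148492 0.05948172841122397
(497, 125) (477, 244) 170.80808716686332 0.05612687298126357
(722, 152) (704, 253) 169.78895381634354 0.04762811445038711
(762, 157) (744, 259) 169.80213890711823 0.048059772341759836
(704, 253) (744, 259) -97.86959419660035 0.018422438918849045
(640, 140) (605, 325) 169.36048224961223 0.08724611170885478
(420, 308) (785, 370) -98.9036749805491 0.16851608163461132
(420, 308) (478, 0) -10.214139696844788 0.14613862679654
[182.20361 232.6885 ] [0.44707069 0.35572916 0.03      ]
[185.79288 207.051  ] [0.4960879  0.35060578 0.03      ]
[278.69205 220.05688] [0.47384179 0.17202588 0.03      ]
[275.10278 245.6944 ] [0.42517497 0.17779752 0.03      ]
bottle [0.65849508 0.15246161 0.05      ]
orange [0.38246942 0.20802874 0.05      ]
orange2 [0.37736268 0.29504776 0.05      ]
jar [ 0.62478128 -0.38468609  0.05      ]
[316.58984634 192.97527291]
[-870.47370481 -829.52687863]
```

```bash
cat > plan.py <<'E'
import sys
from h import *
# usage: plan.py x y z yaw_deg : what remains, in tool axes / units
s=manip.state(); M=R.from_rotvec(s["eef_rot"]).as_matrix(); g=np.array(list(map(float,sys.argv[1:4])))
y=np.radians(float(sys.argv[4])); G=np.array([[np.cos(y),np.sin(y),0],[np.sin(y),-np.cos(y),0],[0,0,-1]])
print("t",round(s["time_s"],2),"pos",np.round(s["tool_pos"],4),"yaw",round(float(np.degrees(np.arctan2(M[1,0],M[0,0]))),2),"F",np.round(s["force"],1),"open",round(s["opening"],4),"q",np.round(s["qpos"],2))
print("shift units now axes",np.round(M.T@(g-s["tool_pos"])/.03,3),"| in goal axes",np.round(G.T@(g-s["tool_pos"])/.03,3),"turn units",np.round(np.degrees(R.from_matrix(M.T@G).as_rotvec())/4,3))
E
python3 -m inch '[[[0,0,0],[1,-0.75,0],1],[[0,0,0],[1,-0.75,0],1],[[0,0,0],[1,-0.75,0],1],[[0,0,0],[1,-0.75,0],1],[[0,0,0],[1,-0.75,0],1],[[0,0,0],[1,-0.75,0],1],[[0,0,0],[1,-0.75,0],1],[[0,0,0],[1,-0.75,0],1],[[0,0,0],[1,-0.75,0],1],[[0,0,0],[1,-0.75,0],1],[[0,0,0],[1,-0.75,0],1],[[0,0,0],[1,-0.75,0],1]]'
python3 plan.py 0.46 0.263 0.2 83
```

```text
time_s: 1.15
tool_pos: [0.4737, -0.222, 0.2313]
eef_rot: [3.088, 0.579, -0.0]
force: [0.2, -0.3, 0.5]
opening: 0.0853
grasp_force: 0.0
t 1.15 pos [ 0.4737 -0.222   0.2313] yaw 21.24 F [ 0.2 -0.3  0.5] open 0.0853 q [ 0.49  0.33 -0.17  1.87  0.07  0.95 -0.91]
shift units now axes [  5.431 -15.234   1.041] | in goal axes [15.991 -2.424  1.042] turn units [-1.000e-03  3.000e-03 -1.544e+01]
```

```bash
python3 -m inch '[[[0,0,0],[0.4,-1,0],1],[[0,0,0],[0.4,-1,0],1],[[0,0,0],[0.4,-1,0],1],[[0,0,0],[0.4,-1,0],1],[[0,0,0],[0.4,-1,0],1],[[0,0,0],[0.4,-1,0],1],[[0,0,0],[0.4,-1,0],1],[[0,0,0],[0.4,-1,0],1],[[0,0,0],[0.4,-1,0],1],[[0,0,0],[0.4,-1,0],1],[[0,0,0],[0.4,-1,0],1],[[0,0,0],[0.4,-1,0],1]]' >/dev/null
python3 -m inch '[[[0,0,-1],[0,0,0],1],[[0,0,-1],[0,0,0],1],[[0,0,-1],[0,0,0],1],[[0,0,-1],[0,0,0],1],[[0,0,-1],[0,0,0],1],[[0,0,-1],[0,0,0],1],[[0,0,-1],[0,0,0],1],[[0,0,-1],[0,0,0],1],[[0,0,-1],[0,0,0],1],[[0,0,-1],[0,0,0],1],[[0,0,-1],[0,0,0],1],[[0,0,-1],[0,0,0],1]]' >/dev/null
python3 plan.py 0.46 0.263 0.17 83
```

```text
t 3.15 pos [0.4768 0.1638 0.2311] yaw 69.44 F [ 0.   0.4 -0.7] open 0.0856 q [ 0.02  0.34 -0.53  1.89  0.21  0.96 -0.97]
shift units now axes [ 2.899 -1.685  2.036] | in goal axes [ 3.212 -0.959  2.036] turn units [-0.005  0.005 -3.39 ]
```

```bash
python3 -m inch '[[[0,0,-1],[0,0,0],0.2],[[0,0,-1],[0,0,0],0.2],[[0,0,-1],[0,0,0],0.2],[[0,0,-0.4],[0,0,0],0.2],[[0,0,0],[0.8,-0.24,0.25],0.2],[[0,0,0],[0.8,-0.24,0.25],0.2],[[0,0,0],[0.8,-0.24,0.25],0.2],[[0,0,0],[0.8,-0.24,0.25],0.2],[[0,0,0],[0,0,0],0.2],[[0,0,0],[0,0,0],0.2]]' >/dev/null
python3 plan.py 0.46 0.263 0.17 83
python3 - <<'E'
from h import *
c=cal("wrist"); i=manip.grab_frame("wrist"); cv2.imwrite("pics/w1.png",i)
np.savez("w1.npz",K=c[0],R=c[1],t=c[2]); print(proj("wrist",[.46,.263,.063],c))
E
```

```text
t 3.98 pos [0.4593 0.2641 0.2008] yaw 83.03 F [ 0.4 -0.2  0.3] open 0.0511 q [-0.14  0.44 -0.59  1.86  0.29  0.94 -0.99]
shift units now axes [-0.032  0.028  1.025] | in goal axes [-0.032  0.026  1.025] turn units [-0.019  0.002  0.006]
[318.92697475 191.41218588]
```

View pics/w1.png

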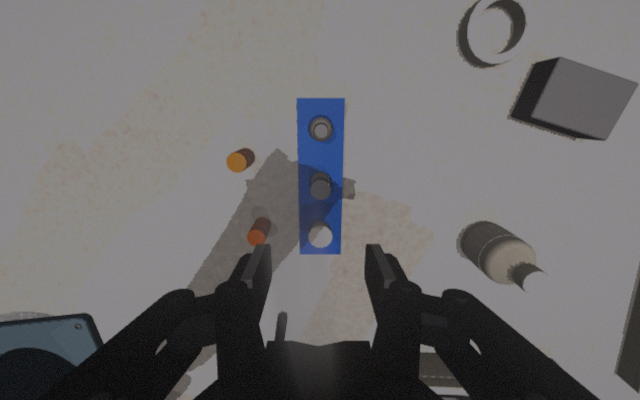

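The wrist view shows the rack at columns 297–344, with the bottle at (320,128), the vial at (320,187) and the cup at (320,236). I crop it closer.

Run:
```python
from h import *
i=cv2.imread("pics/w1.png")[160:215,285:355]; i=np.clip(i*2.2,0,255).astype('uint8')
cv2.imwrite("pics/w1c.png",cv2.resize(i,None,fx=10,fy=10,interpolation=cv2.INTER_CUBIC))
```

```text
(no output)
```

View pics/w1c.png

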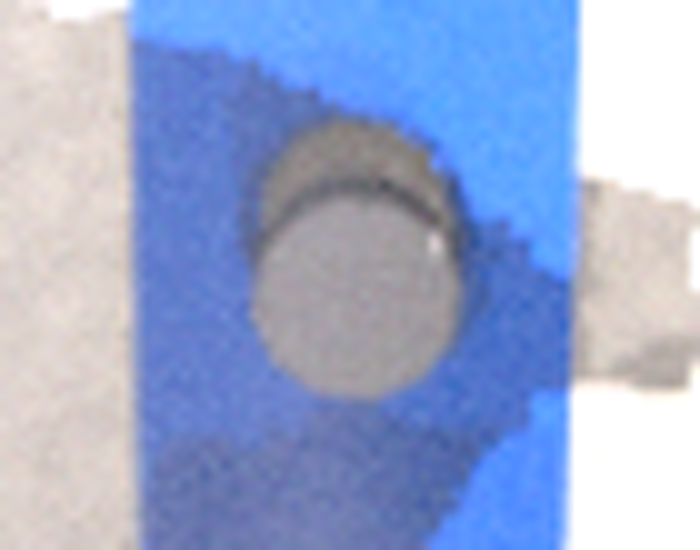

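The cap's top disc is centred at crop (356,297), which is wrist pixel (320.1,189.2), and is 20.8 px across.

```bash
python3 - <<'E'
from h import *
z=np.load("w1.npz"); c=(z["K"],z["R"],z["t"])
w=ray("wrist",(320.1,189.2),c);t=ray("top",(227.5,226.5));s=ray("scene",(409.4,195.5))
print(tri([w,t]),tri([w,s]),tri([w,t,s])); print(onz("wrist",(320.1,189.2),.063,c),"depth by size",z["K"][0,0]*.022/20.8,"expected",(c[1]@np.array([.46,.263,.063])+c[2])[2])
E
python3 plan.py 0.46 0.263 0.037 83
```

```text
(array([0.46060905, 0.26350816, 0.05644926]), [0.0006897595067866171, 0.0006897595067865856]) (array([0.46147425, 0.26502692, 0.06109581]), [0.00034727655543810213, 0.00034727655543802737]) (array([0.46048518, 0.26416448, 0.0596369 ]), [0.0009025078385558994, 0.0014109251992109088, 0.0012245607759889497])
[0.46146807 0.26516896 0.063     ] depth by size 0.3002687496074682 expected 0.2897395827763017
t 4.03 pos [0.4601 0.2627 0.201 ] yaw 82.89 F [0.1 0.3 0.2] open 0.0511 q [-0.14  0.43 -0.58  1.86  0.29  0.94 -0.98]
shift units now axes [ 1.500e-02 -1.000e-03  5.465e+00] | in goal axes [ 1.000e-02 -4.000e-03  5.465e+00] turn units [-0.009  0.011 -0.027]
```

```bash
python3 -m inch '[[[0,0,0],[0.05,-0.03,0.7],0.2],[[0,0,0],[0,0,0.8],0.2],[[0,0,0],[0,0,0.8],0.2],[[0,0,0],[0,0,0.8],0.2],[[0,0,0],[0,0,0.6],0.2],[[0,0,0],[0,0,0.6],0.2],[[0,0,0],[0,0,0.4],0.2],[[0,0,0],[0,0,0.4],0.2],[[0,0,0],[0,0,0.4],0.2],[[0,0,0],[0,0,0],0.2]]'
python3 plan.py 0.461 0.2645 0.036 83
```

```text
time_s: 4.87
tool_pos: [0.459, 0.2633, 0.0346]
eef_rot: [-2.356, -2.078, 0.004]
force: [-0.2, -0.6, 0.5]
opening: 0.0513
grasp_force: 0.0
t 4.87 pos [0.459  0.2633 0.0346] yaw 82.81 F [-0.2 -0.6  0.5] open 0.0513 q [-0.26  0.68 -0.44  1.95  0.49  0.62 -1.15]
shift units now axes [ 0.047  0.062 -0.048] | in goal axes [ 0.047  0.062 -0.048] turn units [-0.026  0.027 -0.047]
```

```bash
python3 -m inch '[[[0,0,0],[0.04,0.05,-0.05],0.2],[[0,0,0],[0,0,0],-1],[[0,0,0],[0,0,0],-1],[[0,0,0],[0,0,0],-1],[[0,0,0],[0,0,0],-1],[[0,0,0],[0,0,0],-1],[[0,0,0],[0,0,0],-1]]'
```

```text
time_s: 5.45
tool_pos: [0.462, 0.266, 0.0389]
eef_rot: [2.355, 2.078, 0.003]
force: [-0.8, -0.7, 5.8]
opening: 0.0194
grasp_force: 58.6
```

```bash
python3 -m inch '[[[0,0,0],[0,0,-0.2],-1],[[0,0,0],[0,0,-0.3],-1],[[0,0,0],[0,0,-0.7],-1],[[0,0,0],[0,0,-0.9],-1],[[0,0,0],[0,0,-0.9],-1],[[0,0,0],[0,0,-0.9],-1],[[0,0,0],[0,0,-0.8],-1],[[0,0,0],[0,0,0],-1]]'
python3 plan.py 0.542 -0.0633 0.16 170
python3 - <<'E'
from h import *
K,Rm,t=c=cal("wrist"); i=manip.grab_frame("wrist"); np.savez("w2.npz",K=K,R=Rm,t=t)
j=manip.grab_frame("scene"); p=manip.state()["tool_pos"]; print(proj("wrist",p,c),proj("scene",p))
cv2.imwrite("pics/w2.png",i);cv2.imwrite("pics/s2.png",j)
x,y=map(int,proj("scene",p)); s=lambda a,f:cv2.resize(np.clip(a*2,0,255).astype('uint8'),None,fx=f,fy=f,interpolation=cv2.INTER_CUBIC)
cv2.imwrite("pics/c2.png",np.hstack([s(i[150:400,220:420],2),s(j[y-60:y+65,x-50:x+50],4)]))
E
```

```text
time_s: 6.12
tool_pos: [0.4637, 0.2674, 0.1843]
eef_rot: [2.354, 2.077, 0.013]
force: [1.6, 0.0, 0.2]
opening: 0.0195
grasp_force: 58.7
t 6.12 pos [0.4637 0.2674 0.1843] yaw 82.85 F [1.6 0.  0.2] open 0.0195 q [-0.15  0.46 -0.58  1.87  0.32  0.9  -1.01]
shift units now axes [-10.616   3.958   0.783] | in goal axes [ -4.486 -10.401   0.809] turn units [ 1.3300e-01  1.7000e-02 -2.1788e+01]
[315.090027   254.14856759] [419.94336828 142.45390435]
```

View pics/c2.png

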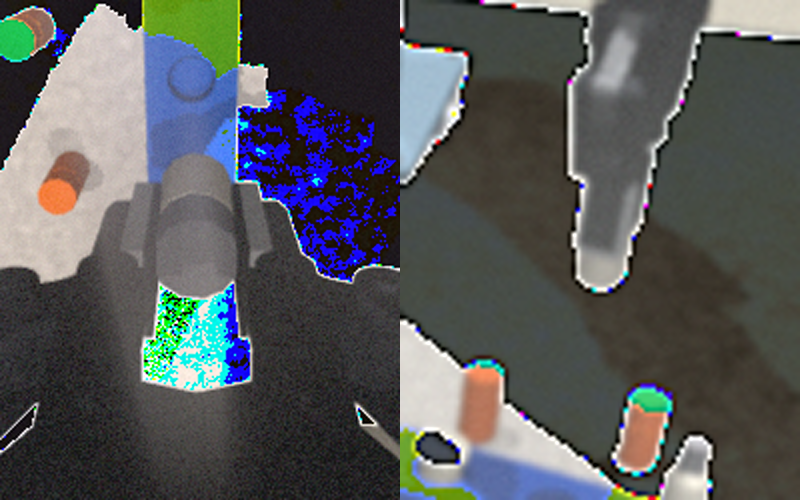

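The vial is held by the cap, centred between the fingers, upright, with its cap disc at wrist pixel about (318.5,280). The middle well is empty.

Run:
```python
from h import *
z=np.load("w2.npz"); c=(z["K"],z["R"],z["t"]); s=manip.state(); p=np.array(s["tool_pos"]); M=R.from_rotvec(s["eef_rot"]).as_matrix()
# cap top expected at 45-21=24mm behind TCP
for up in (.022,.026): print(M.T@(onz("wrist",(318.5,280),p[2]+up,c)-p))
print(np.array(proj("wrist",p-M[:,2]*.024,c)))
```

```text
[-0.00292795  0.00181963 -0.02199941]
[-0.00039098  0.0017958  -0.02599647]
[314.81897264 277.05296994]
```

```bash
python3 -m inch '[[[0,0,0],[-0.5,0.2,0],-1],[[0,0,0],[-0.9,0.35,0],-1],[[0,0,0],[-0.95,0.35,0],-1],[[0,0,0],[-0.95,0.35,0],-1],[[0,0,0],[-0.95,0.35,0],-1],[[0,0,0],[-0.95,0.35,0],-1],[[0,0,0],[-0.95,0.35,0],-1],[[0,0,0],[-0.95,0.35,0],-1],[[0,0,0],[-0.95,0.35,0],-1],[[0,0,0],[-0.95,0.35,0],-1],[[0,0,0],[-0.95,0.35,0],-1],[[0,0,0],[-0.5,0.2,0],-1]]' >/dev/null
python3 -m inch '[[[0,0,-1],[0,0,0],-1],[[0,0,-1],[0,0,0],-1],[[0,0,-1],[0,0,0],-1],[[0,0,-1],[0,0,0],-1],[[0,0,-1],[0,0,0],-1],[[0,0,-1],[0,0,0],-1],[[0,0,-1],[0,0,0],-1],[[0,0,-1],[0,0,0],-1],[[0,0,-1],[0,0,0],-1],[[0,0,-1],[0,0,0],-1],[[0,0,-1],[0,0,0],-1],[[0,0,-1],[0,0,0],-1]]' >/dev/null
python3 -m inch '[[[0,0,-1],[0,0,0],-1],[[0,0,-1],[0,0,0],-1],[[0,0,-1],[0,0,0],-1],[[0,0,-1],[0,0,0],-1],[[0,0,-1],[0,0,0],-1],[[0,0,-1],[0,0,0],-1],[[0,0,-1],[0,0,0],-1],[[0,0,-1],[0,0,0],-1],[[0,0,-1],[0,0,0],-1],[[0,0,-0.8],[0,0,0],-1],[[0,0,0],[0,0,0],-1]]' >/dev/null
python3 plan.py 0.542 -0.0633 0.16 170
python3 - <<'E'
from h import *
K,Rm,t=c=cal("wrist"); i=manip.grab_frame("wrist"); np.savez("w3.npz",K=K,R=Rm,t=t)
cv2.imwrite("pics/w3.png",i); cv2.imwrite("pics/w3b.png",cv2.convertScaleAbs(i,alpha=1.6)); print(proj("wrist",[.578,-.0695,.0605],c),proj("wrist",[.5675,-.1507,.06],c))
E
```

```text
t 9.13 pos [ 0.5373 -0.0602  0.1776] yaw 170.17 F [-0.5 -0.3 -1.1] open 0.0192 q [ 0.66  0.57 -0.85  1.84  0.51  0.97  1.  ]
shift units now axes [-0.174 -0.075  0.587] | in goal axes [-0.172 -0.075  0.587] turn units [ 0.003 -0.036  0.042]
[316.78260366 237.87165704] [234.98378077 240.98531488]
```

View pics/w3b.png

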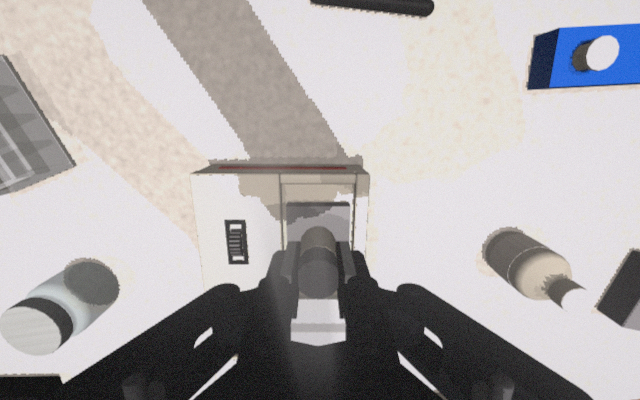

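Wheel slot is centred at (237,241.5), against a prediction of (235,241). The vial hides the socket, so I step 40 mm further in to see it past the vial.

```bash
python3 -m inch '[[[0,0,0],[-0.4,0,0],-1],[[0,0,0],[-0.5,-0.08,0],-1],[[0,0,0],[-0.4,0,0],-1],[[0,0,0],[0,0,0],-1],[[0,0,0],[0,0,0],-1]]' >/dev/null
python3 plan.py 0.578 -0.0695 0.16 170
python3 - <<'E'
from h import *
K,Rm,t=c=cal("wrist"); i=manip.grab_frame("wrist"); np.savez("w4.npz",K=K,R=Rm,t=t)
cv2.imwrite("pics/w4.png",i); j=cv2.convertScaleAbs(i[140:290,210:370],alpha=1.8); cv2.imwrite("pics/w4c.png",cv2.resize(j,None,fx=4,fy=4,interpolation=cv2.INTER_CUBIC)[:600]); print(proj("wrist",[.578,-.0695,.0605],c),proj("wrist",[.5675,-.1507,.06],c))
E
```

```text
t 9.6 pos [ 0.5759 -0.069   0.1782] yaw 169.97 F [-0.9 -0.  -0.2] open 0.0192 q [ 0.63  0.62 -0.82  1.74  0.53  1.02  1.01]
shift units now axes [-0.072 -0.003  0.605] | in goal axes [-0.071 -0.003  0.605] turn units [ 0.004 -0.018 -0.006]
[318.89311193 199.46379842] [233.7850468  203.18800787]
```

View pics/w4c.png

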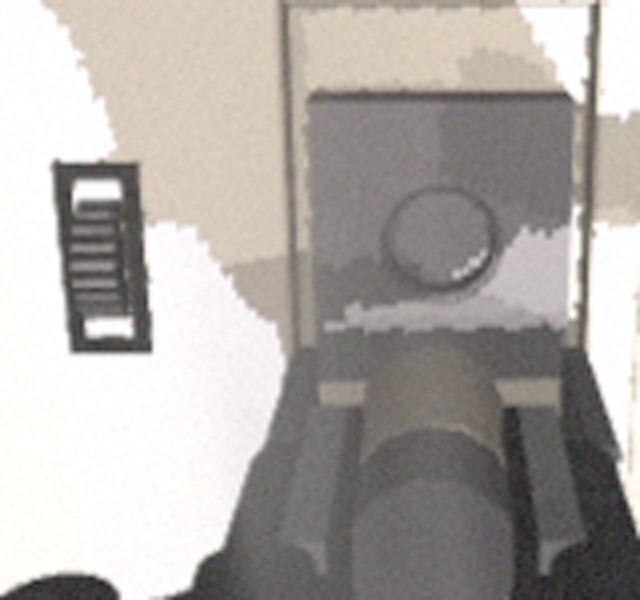

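Socket circle is centred at crop (440,240), which is pixel (319.6,199.6) against a prediction of (318.9,199.5). Wheel slot is at (235.4,204).

Run:
```python
from h import *
z=np.load("w4.npz"); c=(z["K"],z["R"],z["t"])
T=lambda x,y:((x-400)/4+370-.4,y/4+120-.4)
for n,u,v,h in(("soc",(319.6,199.6),T(556,180),.0605),("wheel",(235.4,204),T(733,205),.06)):
    print(n,onz("wrist",u,h,c),onz("top",v,h),tri([ray("wrist",u,c),ray("top",v)]))
s=manip.state(); p=np.array(s["tool_pos"]); M=R.from_rotvec(s["eef_rot"]).as_matrix()
print("soc in tool",M.T@(onz("wrist",(319.6,199.6),.0605,c)-p),"cap in tool (318.3)",M.T@(onz("wrist",(318.3,278),p[2]+.024,c)-p), "bottom x,y? row",proj("wrist",p+M[:,2]*.021,c))
```

```text
soc [ 0.57825205 -0.06885859  0.0605    ] [ 0.57871743 -0.06880308  0.0605    ] (array([ 0.57891491, -0.06904248,  0.05858624]), [0.00013364349083205452, 0.00013364349083211366])
wheel [ 0.56856526 -0.14938427  0.06      ] [ 0.56823504 -0.150007    0.06      ] (array([ 0.56844915, -0.14977057,  0.05976875]), [0.0003467140824648351, 0.00034671408246481436])
soc in tool [-0.00295617  0.00047405  0.11771859] cap in tool (318.3) [ 0.00078257 -0.00105909 -0.02399888] bottom x,y? row [319.84087848 239.49872989]
```

```bash
python3 -m inch '[[[0,0,0],[-0.07,-0.01,0.4],-1],[[0,0,0],[0,0,0.6],-1],[[0,0,0],[0,0,0.6],-1],[[0,0,0],[0,0,0.6],-1],[[0,0,0],[0,0,0.4],-1],[[0,0,0],[0,0,0.2],-1],[[0,0,0],[0,0,0],-1],[[0,0,0],[0,0,0],-1]]'
python3 plan.py 0.578 -0.0688 0.072 170
```

```text
time_s: 10.32
tool_pos: [0.5784, -0.0697, 0.095]
eef_rot: [0.272, 3.13, 0.0]
force: [0.7, -0.5, -0.1]
opening: 0.0192
grasp_force: 58.7
t 10.32 pos [ 0.5784 -0.0697  0.095 ] yaw 170.06 F [ 0.7 -0.5 -0.1] open 0.0192 q [ 0.58  0.73 -0.75  1.78  0.63  0.88  0.94]
shift units now axes [0.018 0.028 0.765] | in goal axes [0.018 0.028 0.765] turn units [0.003 0.    0.014]
```

```bash
python3 -m inch '[[[0,0,0],[0,0.02,0.15],-1],[[0,0,0],[0,0,0.1],-1],[[0,0,0],[0,0,0.1],-1],[[0,0,0],[0,0,0.1],-1],[[0,0,0],[0,0,0.05],-1],[[0,0,0],[0,0,0],-1],[[0,0,0],[0,0,0],-1]]'
python3 -m inch '[[[0,0,0],[0,0,0.05],-1],[[0,0,0],[0,0,0.04],-1],[[0,0,0],[0,0,0],-1],[[0,0,0],[0,0,0],-1]]'
python3 plan.py 0.578 -0.0688 0.072 170
```

```text
time_s: 10.9
tool_pos: [0.5784, -0.0693, 0.0798]
eef_rot: [-0.273, -3.13, 0.0]
force: [-0.7, -0.0, -0.4]
opening: 0.0191
grasp_force: 58.7
time_s: 11.23
tool_pos: [0.5786, -0.0692, 0.0771]
eef_rot: [0.272, 3.129, 0.0]
force: [0.8, 0.5, -0.9]
opening: 0.0196
grasp_force: 58.7
t 11.23 pos [ 0.5786 -0.0692  0.0771] yaw 170.05 F [ 0.8  0.5 -0.9] open 0.0196 q [ 0.56  0.76 -0.73  1.79  0.65  0.85  0.92]
shift units now axes [0.023 0.008 0.171] | in goal axes [0.023 0.008 0.171] turn units [0.005 0.005 0.014]
```

```bash
for k in 1 2; do :; done
python3 -m inch '[[[0,0,0],[0,0,0.05],-1],[[0,0,0],[0,0,0.05],-1],[[0,0,0],[0,0,0],-1],[[0,0,0],[0,0,0],-1]]' | grep -E "pos|force"
python3 -m inch '[[[0,0,0],[0,0,0.04],-1],[[0,0,0],[0,0,0],-1],[[0,0,0],[0,0,0],-1]]'| grep -E "pos|force"
```

```text
tool_pos: [0.5786, -0.0691, 0.074]
force: [1.3, 1.1, -1.4]
grasp_force: 58.6
tool_pos: [0.5786, -0.0692, 0.0729]
force: [1.3, 0.7, -0.6]
grasp_force: 58.7
```

```bash
python3 -m inch '[[[0,0,0],[0,0,0.04],-1],[[0,0,0],[0,0,0],-1],[[0,0,0],[0,0,0],-1]]' | grep -E "pos|force"
python3 -m inch '[[[0,0,0],[0,0,0.03],-1],[[0,0,0],[0,0,0],-1],[[0,0,0],[0,0,0],-1]]'| grep -E "pos|force"
```

```text
tool_pos: [0.5786, -0.0692, 0.0717]
force: [1.1, 1.5, -0.1]
grasp_force: 58.7
tool_pos: [0.5787, -0.0692, 0.0714]
force: [0.1, 1.8, 4.7]
grasp_force: 59.5
```

```bash
python3 -m inch '[[[0,0,0],[0,0,0],-0.4],[[0,0,0],[0,0,0],-0.3],[[0,0,0],[0,0,0],-0.1],[[0,0,0],[0,0,0],0],[[0,0,0],[0,0,0],0.1],[[0,0,0],[0,0,0],0.1],[[0,0,0],[0,0,0],0.1]]'
python3 -m inch '[[[0,0,0],[0,0,-0.3],0.1],[[0,0,0],[0,0,-0.5],0.1],[[0,0,0],[0,0,-0.9],0.1],[[0,0,0],[0,0,-0.9],0.1],[[0,0,0],[0,0,-0.9],0.1],[[0,0,0],[0,0,-0.5],0.1],[[0,0,0],[0,0,0],0.1]]'
python3 - <<'E'
from h import *
K,Rm,t=c=cal("wrist"); i=manip.grab_frame("wrist"); np.savez("w5.npz",K=K,R=Rm,t=t); b=manip.grab_frame("top"); j=manip.grab_frame("scene")
cv2.imwrite("pics/w5.png",i);cv2.imwrite("pics/t5.png",b);cv2.imwrite("pics/s5.png",j)
s=lambda a,f:cv2.resize(cv2.convertScaleAbs(a,alpha=1.6),None,fx=f,fy=f,interpolation=cv2.INTER_CUBIC)
print(proj("wrist",[.5785,-.0688,.096],c),proj("scene",[.5785,-.0688,.096]))
cv2.imwrite("pics/c5.png",np.hstack([s(i[150:350,220:420],2),s(j[160:260,150:250],4)]))
E
```

```text
time_s: 12.9
tool_pos: [0.5784, -0.0694, 0.0707]
eef_rot: [-0.273, -3.13, 0.0]
force: [-0.1, -0.0, -0.0]
opening: 0.0472
grasp_force: 0.0
time_s: 13.48
tool_pos: [0.5811, -0.0689, 0.1961]
eef_rot: [0.272, 3.122, -0.0]
force: [0.6, 0.5, 0.0]
opening: 0.0471
grasp_force: 0.0
[318.61507583 199.1606236 ] [226.54829672 181.52818064]
```

View pics/c5.png

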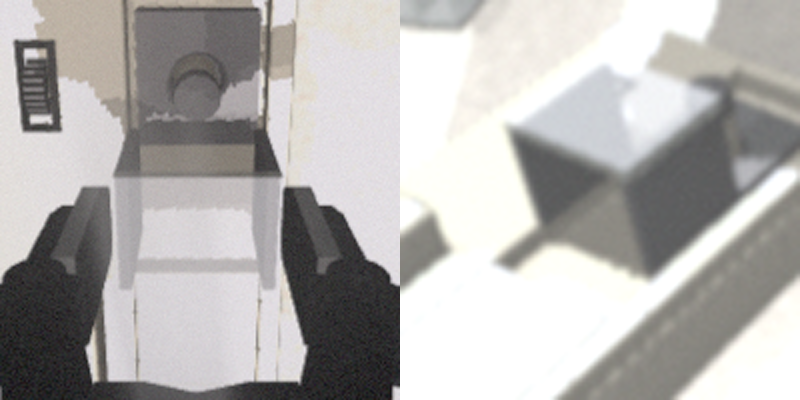

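The cap is at (318.5,199), exactly where a fully seated vial (top at 96 mm) projects, so it is seated and released. Now the wheel.

```bash
python3 plan.py 0.5625 -0.1488 0.09 170
```

```text
t 13.63 pos [ 0.5781 -0.0695  0.191 ] yaw 170.04 F [0.5 0.4 1. ] open 0.047 q [ 0.64  0.61 -0.83  1.72  0.52  1.04  1.02]
shift units now axes [ 0.056 -2.691  3.367] | in goal axes [ 0.054 -2.692  3.366] turn units [-0.006 -0.001  0.01 ]
```

```bash
python3 -m inch '[[[0,0,0],[0.05,-0.5,0],-1],[[0,0,0],[0,-0.8,0],-1],[[0,0,0],[0,-0.8,0],-1],[[0,0,0],[0,-0.59,0.1],-1],[[0,0,0],[0,0,0.5],-1],[[0,0,0],[0,0,0.8],-1],[[0,0,0],[0,0,0.8],-1],[[0,0,0],[0,0,0.7],-1],[[0,0,0],[0,0,0.47],-1],[[0,0,0],[0,0,0],-1],[[0,0,0],[0,0,0],-1]]'
python3 plan.py 0.5625 -0.1488 0.074 170
```

```text
time_s: 14.55
tool_pos: [0.5625, -0.1482, 0.089]
eef_rot: [-0.272, -3.128, -0.001]
force: [0.5, -0.4, 0.3]
opening: 0.0005
grasp_force: 0.0
t 14.55 pos [ 0.5625 -0.1482  0.089 ] yaw 170.07 F [ 0.5 -0.4  0.3] open 0.0005 q [ 0.71  0.74 -0.74  1.79  0.63  0.87  1.07]
shift units now axes [-0.006 -0.02   0.502] | in goal axes [-0.005 -0.02   0.502] turn units [ 0.007 -0.028  0.018]
```

```bash
python3 -m inch '[[[0,0,0],[0,-0.02,0.2],-1],[[0,0,0],[0,0,0.15],-1],[[0,0,0],[0,0,0.07],-1],[[0,0,0],[0,0,0],-1],[[0,0,0],[0,0,0],-1]]'| grep -E "pos|force"
python3 -m inch '[[[0,0,0],[0,0,0.05],-1],[[0,0,0],[0,0,0],-1],[[0,0,0],[0,0,0],-1]]'| grep -E "pos|force"
python3 -m inch '[[[0,0,0],[0,0,0.05],-1],[[0,0,0],[0,0,0],-1],[[0,0,0],[0,0,0],-1]]'| grep -E "pos|force"
```

```text
tool_pos: [0.5631, -0.1492, 0.0773]
force: [-0.2, -1.0, 0.1]
grasp_force: 0.0
tool_pos: [0.563, -0.1492, 0.0757]
force: [-0.4, -0.7, 0.7]
grasp_force: 0.0
tool_pos: [0.5628, -0.1492, 0.074]
force: [-0.1, -0.3, 0.5]
grasp_force: 0.0
```

```bash
python3 -m inch '[[[0,0,0],[0,0,0.05],-1],[[0,0,0],[0,0,0],-1],[[0,0,0],[0,0,0],-1]]'| grep -E "pos|force:"
python3 -m inch '[[[0,0,0],[0,0,0.04],-1],[[0,0,0],[0,0,0],-1],[[0,0,0],[0,0,0],-1]]'| grep -E "pos|force:"
python3 -m inch '[[[0,0,0],[0,0,0.03],-1],[[0,0,0],[0,0,0],-1],[[0,0,0],[0,0,0],-1]]'| grep -E "pos|force:"
```

```text
tool_pos: [0.5628, -0.1492, 0.0725]
force: [-0.5, 0.6, 0.1]
grasp_force: 0.0
tool_pos: [0.5629, -0.1492, 0.0713]
force: [-0.4, -0.1, -0.6]
grasp_force: 0.0
tool_pos: [0.5631, -0.1492, 0.0706]
force: [0.7, -0.0, 0.9]
grasp_force: 0.7
```

```bash
python3 -m inch '[[[0,0,0],[0,0,0.03],-1],[[0,0,0],[0,0,0],-1],[[0,0,0],[0,0,0],-1]]'| grep -E "pos|force"
python3 -m inch '[[[0,0,0],[0,0,0.03],-1],[[0,0,0],[0,0,0],-1],[[0,0,0],[0,0,0],-1]]'| grep -E "pos|force"
python3 -m inch '[[[0,0,0],[0,0,0.03],-1],[[0,0,0],[0,0,0],-1],[[0,0,0],[0,0,0],-1]]'| grep -E "pos|force"
```

```text
tool_pos: [0.5632, -0.1494, 0.0699]
force: [-0.6, -0.6, 4.2]
grasp_force: 2.2
tool_pos: [0.5633, -0.1495, 0.0692]
force: [-0.9, -1.0, 7.2]
grasp_force: 3.6
tool_pos: [0.5635, -0.1496, 0.0686]
force: [-1.9, -1.5, 9.7]
grasp_force: 4.8
```

```bash
python3 -m inch '[[[0,0,0],[-0.1,0,0],-1],[[0,0,0],[-0.1,0,0],-1]]'| grep -E "time|pos|force:"
python3 -m inch '[[[0,0,0],[-0.1,0,0],-1],[[0,0,0],[-0.1,0,0],-1]]'| grep -E "pos|force:"
python3 - <<'E'
from h import *
i=manip.grab_frame("top");cv2.imwrite("pics/t6.png",i)
# tray front-edge shift along travel: compare row profile with t5
from scipy.signal import correlate
K,Rm,t=c=cal("wrist"); w=manip.grab_frame("wrist");cv2.imwrite("pics/w6.png",w)
print(proj("wrist",[.5785,-.0688,.096],c), proj("top",[.5785,-.0688,.096]))
E
```

```text
time_s: 17.13
tool_pos: [0.5682, -0.1504, 0.0683]
force: [-5.3, -0.0, 10.7]
grasp_force: 5.4
tool_pos: [0.5741, -0.1514, 0.0683]
force: [-4.8, -0.3, 11.0]
grasp_force: 5.4
[501.60373754 263.96800587] [412.19549233 161.73905988]
```

```bash
cat > tray.py <<'E'
from h import *
import sys
def edge(i):
    g=cv2.GaussianBlur(cv2.cvtColor(i,6).astype(np.float32),(0,0),.6)
    a=np.radians(-9.9);u=np.array([np.cos(a),np.sin(a)]);v=np.array([-u[1],u[0]]);out=[]
    for off in (-20,-14,14,20):
        xs=np.arange(-60,20,.5)/1000
        pts=np.array([proj("top",[*(np.array([.5785,-.0688])+x*u+off/1000*v),.0605]) for x in xs],np.float32)
        p=cv2.remap(g,pts[None,:,0],pts[None,:,1],cv2.INTER_LINEAR)[0]
        d=p[6:]-p[:-6]; k=int(np.argmin(d)); out.append((round(1000*xs[k+3],1),round(float(d[k]))))
    return out
for f in sys.argv[1:]: print(f,edge(cv2.imread(f)))
if len(sys.argv)==1: print(edge(manip.grab_frame("top")))
E
python3 tray.py pics/top0.png pics/t5.png pics/t6.png
python3 -m inch '[[[0,0,0],[-0.1,0,0],-1],[[0,0,0],[-0.1,0,0],-1]]'| grep -E "pos|force:"; python3 tray.py
```

```text
pics/top0.png [(np.float64(-37.5), -38), (np.float64(-37.0), -41), (np.float64(-37.5), -39), (np.float64(-37.5), -37)]
pics/t5.png [(np.float64(-37.5), -34), (np.float64(-37.0), -40), (np.float64(-36.5), -31), (np.float64(-37.0), -29)]
pics/t6.png [(np.float64(-27.5), -45), (np.float64(-27.5), -44), (np.float64(-27.5), -46), (np.float64(-28.0), -40)]
tool_pos: [0.5801, -0.1523, 0.0683]
force: [-2.9, -0.1, 8.4]
grasp_force: 4.2
[(np.float64(-21.0), -46), (np.float64(-21.0), -45), (np.float64(-22.0), -43), (np.float64(-21.0), -45)]
```

```bash
python3 -m inch '[[[0,0,0],[0,0,-0.15],-1],[[0,0,0],[0,0,-0.2],-1],[[0,0,0],[0.3,0,0],-1],[[0,0,0],[0.38,0,0],-1],[[0,0,0],[0,0,0.2],-1],[[0,0,0],[0,0,0],-1],[[0,0,0],[0,0,0],-1]]'
python3 plan.py 0.5595 -0.1483 0.070 170; python3 tray.py
```

```text
time_s: 18.2
tool_pos: [0.5602, -0.1489, 0.0718]
eef_rot: [-0.273, -3.129, -0.0]
force: [0.4, 0.3, 0.6]
opening: -0.0001
grasp_force: 0.0
t 18.2 pos [ 0.5602 -0.1489  0.0718] yaw 170.05 F [0.4 0.3 0.6] open -0.0001 q [ 0.7   0.76 -0.72  1.8   0.65  0.84  1.06]
shift units now axes [0.027 0.014 0.059] | in goal axes [0.027 0.014 0.059] turn units [-0.    -0.01   0.011]
[(np.float64(-19.5), -44), (np.float64(-20.0), -45), (np.float64(-20.0), -46), (np.float64(-21.0), -36)]
```

```bash
python3 -m inch '[[[0,0,0],[0,0,0.07],-1],[[0,0,0],[0,0,0.06],-1],[[0,0,0],[0,0,0],-1],[[0,0,0],[0,0,0],-1]]'| grep -E "pos|force:"
python3 -m inch '[[[0,0,0],[-0.1,0,0],-1],[[0,0,0],[-0.1,0,0],-1],[[0,0,0],[-0.1,0,0],-1]]'| grep -E "pos|force:"
```

```text
tool_pos: [0.5615, -0.1491, 0.0691]
force: [-1.5, -0.3, 6.4]
grasp_force: 3.5
tool_pos: [0.569, -0.1504, 0.0688]
force: [-4.7, 0.4, 9.2]
grasp_force: 4.3
```

```bash
python3 -m inch '[[[0,0,0],[-0.1,0,0],-1],[[0,0,0],[-0.1,0,0],-1],[[0,0,0],[-0.1,0,0],-1]]'| grep -E "pos|force:"
python3 tray.py
python3 -m inch '[[[0,0,0],[0,0,-0.15],-1],[[0,0,0],[0,0,-0.2],-1],[[0,0,0],[0.3,0,0],-1],[[0,0,0],[0.32,0,0],-1],[[0,0,0],[0,0,0.2],-1],[[0,0,0],[0,0,0],-1],[[0,0,0],[0,0,0],-1]]'
python3 tray.py
```

```text
tool_pos: [0.5779, -0.1518, 0.0688]
force: [-4.7, 0.5, 8.1]
grasp_force: 4.2
[(np.float64(-4.5), -46), (np.float64(-5.0), -46), (np.float64(-4.5), -46), (np.float64(-4.5), -48)]
time_s: 19.72
tool_pos: [0.5597, -0.1488, 0.0724]
eef_rot: [-0.272, -3.129, -0.0]
force: [0.8, -0.1, 1.2]
opening: -0.0003
grasp_force: 0.0
[(np.float64(-4.0), -47), (np.float64(-3.5), -48), (np.float64(-3.5), -49), (np.float64(-3.0), -47)]
```

```bash
python3 -m inch '[[[0,0,0],[0,0,0.08],-1],[[0,0,0],[0,0,0.06],-1],[[0,0,0],[0,0,0],-1],[[0,0,0],[-0.1,0,0],-1],[[0,0,0],[-0.1,0,0],-1]]'| grep -E "pos|force:"; python3 tray.py
python3 -m inch '[[[0,0,0],[-0.1,0,0],-1],[[0,0,0],[-0.1,0,0],-1]]'| grep -E "pos|force:"; python3 tray.py
python3 -m inch '[[[0,0,0],[-0.1,0,0],-1],[[0,0,0],[-0.1,0,0],-1]]'| grep -E "pos|force:"; python3 tray.py
```

```text
tool_pos: [0.5652, -0.1497, 0.0689]
force: [-4.6, 0.4, 8.5]
grasp_force: 4.1
[(np.float64(-0.5), -47), (np.float64(-1.0), -41), (np.float64(0.0), -48), (np.float64(-0.5), -48)]
tool_pos: [0.5706, -0.1505, 0.0688]
force: [-5.9, 0.0, 7.9]
grasp_force: 4.3
[(np.float64(0.0), -44), (np.float64(0.5), -49), (np.float64(1.0), -51), (np.float64(1.0), -50)]
tool_pos: [0.5764, -0.1513, 0.0688]
force: [-5.7, 1.3, 8.1]
grasp_force: 4.2
[(np.float64(0.0), -44), (np.float64(0.5), -49), (np.float64(1.0), -50), (np.float64(1.0), -50)]
```

```bash
python3 -m inch '[[[0,0,0],[-0.05,0,0.03],-1],[[0,0,0],[-0.1,0,0],-1],[[0,0,0],[0,0,0],-1]]'| grep -E "pos|force:"; python3 tray.py
python3 -m inch '[[[0,0,0],[0,0,-0.3],-1],[[0,0,0],[0,0,-0.6],-1],[[0,0,0],[0,0,-0.9],-1],[[0,0,0],[0,0,-0.9],-1],[[0,0,0],[0,0,-0.9],-1],[[0,0,0],[0.5,0,-0.5],-1],[[0,0,0],[0.5,0,0],-1],[[0,0,0],[0.5,0,0],-1],[[0,0,0],[0,0,0],-1],[[0,0,0],[0,0,0],-1]]'
python3 tray.py
python3 - <<'E'
from h import *
b=manip.grab_frame("top"); j=manip.grab_frame("scene")
s=lambda a,f:cv2.resize(cv2.convertScaleAbs(a,alpha=1.6),None,fx=f,fy=f,interpolation=cv2.INTER_CUBIC)
a=np.radians(-9.9); p=[.5785+.038*np.cos(a),-.0688+.038*np.sin(a),.096]; print(proj("top",p),proj("scene",p))
cv2.imwrite("pics/c9.png",np.hstack([s(b[60:210,370:490],3.2)[:480],s(j[130:280,120:240],3.2)[:480]]))
E
```

```text
tool_pos: [0.5819, -0.1521, 0.0682]
force: [-3.2, 0.3, 7.5]
grasp_force: 3.2
[(np.float64(0.0), -44), (np.float64(0.5), -48), (np.float64(1.0), -49), (np.float64(1.0), -51)]
time_s: 21.8
tool_pos: [0.5378, -0.145, 0.1911]
eef_rot: [0.273, 3.129, -0.001]
force: [0.3, 0.1, 0.5]
opening: 0.0002
grasp_force: 0.0
[(np.float64(0.0), -42), (np.float64(0.5), -46), (np.float64(1.0), -48), (np.float64(1.0), -48)]
[415.92282496 140.80679011] [212.89873261 192.27764632]
```

View pics/c9.png

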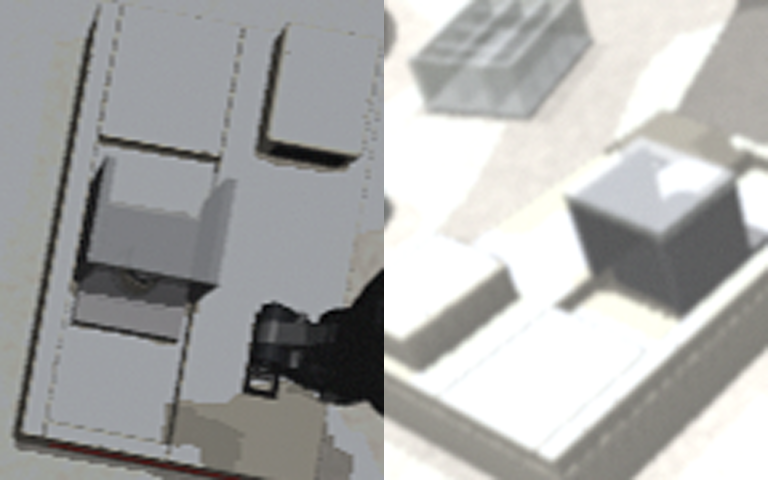

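The picture shows the tray front edge drawn in close to the hood, with no further motion at the stop. I check the hood-edge geometry against the 13 mm expected when home.

Run:
```python
from h import *
T=lambda x,y:((x-400)/4+370-.4,y/4+120-.4)
a=np.radians(-9.9);u=np.array([np.cos(a),np.sin(a)])
for q in((497,122),(640,145)): print(1e3*(onz("top",T(*q),.06)[:2]-[.5785,-.0688])@u)
z=np.load("w5.npz"); c=(z["K"],z["R"],z["t"])  # wrist crop c5: hood front base edge corners
for q in((133,130),(265,130),(115,176),(280,176)):
    for h in (.06,.121): print(q,h,1e3*(onz("wrist",(220+q[0]/2,150+q[1]/2),h,c)[:2]-[.5785,-.0688])@u)
# reader front edge at deck: x=-130 -> hood at -38
for q in((420,308),(785,370)): print("front",1e3*(onz("top",T(*q),.06)[:2]-[.5785,-.0688])@u)
```

```text
21.90302131103498
23.445424422660686
(133, 130) 0.06 28.235474496645164
(133, 130) 0.121 5.7405684928017155
(265, 130) 0.06 28.369030693864136
(265, 130) 0.121 5.844782443909439
(115, 176) 0.06 54.40150837509672
(115, 176) 0.121 26.157934605902955
(280, 176) 0.06 54.578103610747334
(280, 176) 0.121 26.29573193494628
front -69.52021512596612
front -66.59316905925559
```

```bash
python3 -c "
from rig import manip; print(manip.job_done())"
```

```text
the job is handed in; nothing more can be done
None
```

I stood the vial fully down in the tray socket and let go of it, then wound the tray home to its stop with three wheel strokes (tool force readings up to about 12 N, limit 16 N), backed the arm clear and handed the job in after about 22 s; no result came back.

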